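# Nest the classroom kit trays

## Task

Put the three kit trays away by nesting them from the largest down: first slide the red tray fully home into the green tray, then slide the yellow tray fully home into the red one, each going in closed back first through the open front. Slide them along the bench, do not lift them, leave the other things on the bench where they are, and let go at the end.

Things in the scene. Friction and masses are not known exactly. Their poses are not given: they have to be found in the camera images.
- green_tray: Largest tray, green, 170 long (x) x 156 wide (y) x 54 mm high, screwed to the bench. Floor 2 mm; back and two side walls 4 mm; open on top and at the front (mouth). Origin: centre of its underside, on the bench; +x points from the mouth (x = -85) to the closed back wall (inside face x = +81); inside 148 mm wide. The sides of every tray are lower (60 %) over the 40 mm nearest the mouth.
- red_centre (a point): Centre, 26 mm above the underside, of the middle tray: red, loose, 0.3 kg, 150 (x) x 132 (y) x 52 mm, form and axes as the green one: mouth x = -75, back wall outside +75, inside +71; inside 124 mm wide. It slides when its back wall is pushed from inside; push low, or its mouth end tips up. Home in green, this point lies 6 mm backwards of green's origin, with 8 mm play at either side.
- yellow_centre (a point): Centre, 25 mm above the underside, of the smallest tray: yellow, loose, 0.25 kg, 135 (x) x 108 (y) x 50 mm, form and axes as the red one: mouth x = -67.5, back wall outside +67.5, inside +63.5; inside 100 mm wide. Home in red, this point lies 3.5 mm backwards of red's centre, with 8 mm play at either side; nested, the three rims are level. It slides as the red one does.
- red_back (a point): Middle of the red tray's back wall at its top edge, 52 mm above its underside. Below, the back's lower outside edge is bevelled (6 mm up over the last 12 mm), as is the yellow tray's, so that the tray rides up over the 2 mm floor of the one it is slid into.
- yellow_back (a point): Middle of the yellow tray's back wall at its top edge, 50 mm above its underside, 65.5 mm backwards of its centre.
- bottle_centre (a point): Centre of a clear plastic bottle with blue cap, 64 mm across, 170 mm high, standing on the bench; to be left alone.
- eraser_centre (a point): Centre of a blackboard eraser, grey felt with a wooden back, 120 x 50 x 36 mm, lying on the bench; to be left alone.
- mug_centre (a point): Centre of a blue mug, 80 mm across, 95 mm high, standing on the bench; to be left alone.
- chalk_centre (a point): Centre of a closed cardboard chalk box, 70 x 110 x 60 mm, on the bench; to be left alone.
Mind the look-alikes: they are no part of the job. Leave any purple or white look-alike of the part that bears yellow_centre alone. Several things have the shape of the green_tray; the one meant has the colours described above.

How it is judged:
On the way, in this order (a step that is already met when the one before it is completed fails the run):
1. the red tray is fully home in the green tray (x of red_centre in the frame of green_tray above -0.003 m and y of red_centre in the frame of green_tray between -0.016 and 0.016 m and height (world z) of red_centre below 0.034 m and angle between red_centre's own z axis and vertical below 0.08 rad and x of red_back in the frame of green_tray above 0.05 m), for 0.2 s.
2. then the yellow tray is fully home in the red tray (x of yellow_centre in the frame of red_centre above -0.0055 m and y of yellow_centre in the frame of red_centre between -0.016 and 0.016 m and height (world z) of yellow_centre below 0.035 m and angle between yellow_centre's own z axis and vertical below 0.08 rad and x of yellow_back in the frame of red_centre above 0.04 m), for 0.2 s.
At the end, for the whole second after the job is handed in: The red tray lies flat in the green tray with its back within 9 mm of the green back wall, and the yellow tray lies flat in the red tray with its back within 9 mm of the red back wall, each closed back first (all of step 1 and all of step 2 and angle between the x axis of red_centre and the x axis of green_tray, either way round below 0.2 rad and angle between the x axis of yellow_centre and the x axis of red_centre, either way round below 0.2 rad); the robot touches nothing.
It fails at once if a tray is lifted (by about 30 mm) off the bench instead of slid (height (world z) of any of red_centre, yellow_centre above 0.055 m).
It fails at once if a bystander (bottle, eraser, mug or chalk box) is moved by more than 30 mm (distance of any of bottle_centre, eraser_centre, mug_centre, chalk_centre from where it was at the start of the episode above 0.03 m).
It also fails if it takes over 72 s, if anything falls off the work surface, if the arm or the gripper's body presses on something with over 40 N, if the wrist force passes 120 N, or if a joint passes its speed limit or range.

## Robot

A 6-joint arm with a two-finger parallel gripper is mounted at the origin on the work surface. World frame = base frame: x ahead of the robot, y to its left, z up, the work surface at z = 0. Lengths are in m, angles in rad, forces in N, time in s.
With the tool pointing down it reaches from about 0.35 to 0.775 m from the base axis. Payload 5.5 kg.
Tool frame: the origin (TCP) lies between the finger pads; the fingertips stand 22 mm ahead of it and the grasp point (between the pads) lies 3 mm ahead of it; x points along the fingers, z is the direction in which the jaws open and shut, and the axes are right-handed (so a half turn about x gives the same grasp; the last joint's range is limited). The gripper opens to 85 mm and grips with 20 to 120 N. Pads are 22 mm wide; open, the fingers measure 114 mm over their backs; the gripper's body (76 mm by 85 mm) begins 54 mm behind the grasp point. The pads swing forward as they close: fully open they stand 13 mm farther back than shut.
Start: joints at [1.042, 0.313, 0.046, 1.304, 0, 1.431], TCP at [0.218, 0.532, 0.253] pointing down, gripper open.
Joint ranges: [-2.76, 2.76], [-0.86, 1.69], [-1.03, 1.26], [-2.2, 2.34], [-1.47, 1.5], [-3.14, 3.14]. Speed limits (rad/s): [2.57, 2.57, 3.14, 3.14, 3.14, 3.14].

## Interface

Orientations are given as a unit quaternion [x, y, z, w].
In Python, from workcell import sensors, optics, arm gives the robot as it stands.
- The arm moves only by the shell command python3 -m jog 'ROWS'. ROWS is text: rows parted by semicolons, each of 7 numbers parted by spaces: the shift along the tool's x, y, z in mm, then the turn, a rotation vector about the tool's x, y, z in degrees, then the opening in per cent of the stroke, from 0 (shut) to 100 (fully open). In form: dx dy dz ax ay az jaw; .... A call has exactly 5 rows; each row is the pose to reach, as a shift and turn from the pose commanded when the call began, along the tool's axes at that moment; what a row does not reach only later rows make up. A row lasts 1/8 s, in which the tool goes at most 62.5 mm and 10.7 degrees, less where a joint would pass 70% of its speed; a pose out of reach is approached as far as the arm can. A call with a gripper value outside its range is refused whole. The fingers move at their own pace and stop on an object; the grip force is fixed at half the most. Time passes only in rows, so rows that repeat a pose let the fingers close, or fill a call up. It gives the time, the measured TCP pose, the force and the opening at its end, in the units of the state.
- sensors.get_obs(): the state, without advancing time (a new reading comes with each control period).
- optics.camera(name): name is "scene" or "top"; returns a dict with "pixels" (384x512x3 uint8, red, green, blue), "range_z" (384x512 float32, m along the optical axis (not along the pixel's ray), 0 where there is no reading), "fovy" (degrees; the focal length in pixels is half the picture's height over the tangent of half this angle, whatever the lens; pixels are square), "cx", "cy" (the principal point, pixels), "k1" (the pictures are not rectified: a ray, as slopes to the right and down, at radius r is drawn at 1 + k1 r^2 times it, then the intrinsics apply), "R" (3x3) and "t" (3): a world point X has camera coordinates R X + t. Camera axes: x right, y down, z forward; pixel columns grow to the right and rows downward; lengths in m; the calibration is good to about 2 mm. A picture is of the moment at which its call begins.
- arm.finish_job(): hands the job in, once; it reports no verdict.
The state is a dict: "clock": time; "joints": joint angles; "joint_vel": joint speeds; "effort": joint torques, N m; "tool_pos": TCP position; "ee_rot": TCP orientation; "wrist_force": force on the tool from outside, world axes, zero at the start; "wrist_torque": the same for the moment, N m; "width": opening from 0.0 (shut) to 1.0 (fully open).
Only numpy, scipy, OpenCV 4.12 (cv2) and the standard library are available. Lean on these libraries where they do the work, as an engineer would, in place of code of your own. Each camera call takes 0.05 s, during which the arm holds its last target. There are 200 camera calls.

## Working session

There is one attempt and no reset: what is moved stays moved. The work goes in short steps, Python scripts to look and compute and a shell command to move; the robot and the scene stay as the last step left them, time stands still between calls to the robot, and variables do not carry over. Pictures are saved under pics/ and viewed, about 8 in all and at most 12, crops included, and the job is handed in when it is done.

```bash
mkdir -p pics; ls
python3 - <<'E'
from workcell import sensors, optics
import cv2, numpy as np
o=sensors.get_obs(); print(o)
for n in ("scene","top"):
    c=optics.camera(n); np.savez(f"pics/{n}0.npz",**c)
    cv2.imwrite(f"pics/{n}0.png",c["pixels"][:,:,::-1]); print(n,{k:c[k] for k in("fovy","cx","cy","k1","R","t")})
a=[cv2.imread(f"pics/{n}0.png") for n in("scene","top")]
cv2.imwrite("pics/both0.png",cv2.resize(np.vstack(a),None,fx=.78,fy=.78,interpolation=cv2.INTER_AREA))
E
```

```text
pics
{'clock': 0.0, 'joints': array([1.04240312e+00, 3.13962721e-01, 4.49754155e-02, 1.30361654e+00,
       2.73674426e-05, 1.43120501e+00]), 'joint_vel': array([-0.0003669 , -0.00120219,  0.00105207,  0.0009979 ,  0.00079408,
       -0.00117917]), 'effort': array([-1.76248395e-03, -4.80630898e+01,  2.98531419e+01,  1.93475210e-02,
       -1.65305073e-04,  3.12825392e-06]), 'tool_pos': array([0.21772408, 0.53166727, 0.25242883]), 'ee_rot': array([-0.39426229,  0.58775021,  0.39372215,  0.58659169]), 'wrist_force': array([-0.27704301,  0.17405534, -0.63343858]), 'wrist_torque': array([ 0.02072895,  0.04812977, -0.04041067]), 'width': 1.0007410670540706}
scene {'fovy': 57.73659918763705, 'cx': 256.60577445596124, 'cy': 189.67140887444435, 'k1': -0.10205534828564904, 'R': array([[ 0.08840845,  0.99594923,  0.01640365],
       [ 0.75098849, -0.05582707, -0.65795108],
       [-0.65437011,  0.07048739, -0.75288199]]), 't': array([-0.01460959, -0.33187326,  1.76524139])}
top {'fovy': 55.9166928699473, 'cx': 256.36895428909907, 'cy': 191.69766957479982, 'k1': -0.10556849947303043, 'R': array([[-2.80759659e-02, -9.99604752e-01, -1.44209734e-03],
       [-9.96752796e-01,  2.81047244e-02, -7.54585154e-02],
       [ 7.54692204e-02, -6.81156153e-04, -9.97147899e-01]]), 't': array([-0.01555437,  0.51179494,  1.21444065])}
```

View pics/top0.png

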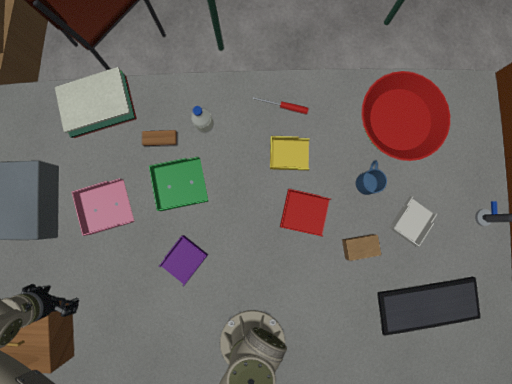

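View pics/scene0.png

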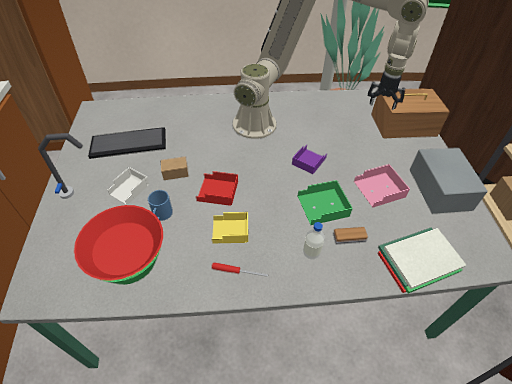

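```bash
cat > h.py <<'E'
import numpy as np, cv2
from workcell import optics
def world(c):
    """world xyz of every pixel from the depth picture"""
    h,w=c["range_z"].shape; f=h/2/np.tan(np.radians(float(c["fovy"]))/2)
    K=np.array([[f,0,c["cx"]],[0,f,c["cy"]],[0,0,1.]])
    v,u=np.mgrid[:h,:w]
    # iterate inverse distortion (k1 only)
    n=cv2.undistortPoints(np.stack([u,v],-1).reshape(-1,1,2).astype(float),K,np.array([float(c["k1"]),0,0,0])).reshape(h,w,2)
    z=c["range_z"]
    P=np.dstack([n[...,0]*z,n[...,1]*z,z])
    return (P-c["t"])@c["R"]   # R^T(P-t)
H={"red":(0,6,174,180),"yellow":(22,35,22,35),"green":(50,75,50,75),"pink":(165,173,165,173)}
def mask(c,col,box=None):
    h=cv2.cvtColor(c["pixels"],cv2.COLOR_RGB2HSV); a=H[col]
    m=((h[...,0]>=a[0])&(h[...,0]<=a[1]))|((h[...,0]>=a[2])&(h[...,0]<=a[3]))
    m&=(h[...,1]>110)&(h[...,2]>50)
    return m
def near(W,m,xy,r=.16):
    return m&(np.hypot(W[...,0]-xy[0],W[...,1]-xy[1])<r)&(W[...,2]>-.01)&(W[...,2]<.09)
E
python3 - <<'E'
from h import *
C={n:dict(np.load(f"pics/{n}0.npz")) for n in("scene","top")}
Ws={n:world(C[n]) for n in C}
px={"green":(180,184),"red":(305,212),"yellow":(290,153)}
W=Ws["top"]
for n,(u,v) in dict(px,bottle=(203,120),eraser=(160,138),mug=(372,180),chalk=(362,247),screwdriver=(292,107),purple=(184,260),pink=(103,207),white=(414,221),bench=(240,200)).items(): print(n,W[v,u].round(3))
for k,(u,v) in px.items():
    for n in C:
        m=near(Ws[n],mask(C[n],k),W[v,u][:2]); P=Ws[n][m]
        r=cv2.minAreaRect((P[:,:2]*1000).astype(np.float32)); hi=P[P[:,2]>.042]
        r2=cv2.minAreaRect((hi[:,:2]*1000).astype(np.float32))
        print(k,n,len(P),np.round(r[0]),np.round(r[1]),round(r[2],1),"| hi",len(hi),np.round(r2[0]),np.round(r2[1]),round(r2[2],1),P[:,2].max().round(3), cv2.boxPoints(r2).round().tolist())
a=cv2.resize(cv2.imread("pics/top0.png")[125:245,140:340],None,fx=3,fy=3,interpolation=cv2.INTER_CUBIC)
b=cv2.resize(cv2.imread("pics/scene0.png")[150:250,180:360],None,fx=3.333,fy=2.3,interpolation=cv2.INTER_CUBIC)
cv2.imwrite("pics/crop0.png",np.vstack([a,cv2.resize(b,(600,230))]))
E
```

```text
green [0.547 0.235 0.001]
red [ 0.438 -0.196  0.   ]
yellow [ 0.645 -0.151  0.001]
bottle [0.737 0.134 0.125]
eraser [0.705 0.297 0.034]
mug [ 0.542 -0.435  0.007]
chalk [ 0.315 -0.373  0.06 ]
screwdriver [ 0.802 -0.162  0.026]
purple [0.284 0.225 0.005]
pink [0.474 0.51  0.005]
white [ 0.394 -0.579  0.005]
bench [ 0.486  0.028 -0.003]
green scene 1587 [549. 238.] [160. 171.] 9.5 | hi 189 [546. 258.] [159. 128.] 10.2 0.06 [[456.0, 307.0], [479.0, 181.0], [636.0, 209.0], [613.0, 335.0]]
green top 2315 [546. 234.] [155. 168.] 10.3 | hi 159 [542. 254.] [154. 129.] 10.6 0.06 [[455.0, 303.0], [478.0, 177.0], [630.0, 205.0], [606.0, 332.0]]
red scene 1074 [ 438. -190.] [150. 139.] 76.0 | hi 154 [ 444. -169.] [106. 137.] 75.3 0.058 [[364.0, -203.0], [496.0, -238.0], [523.0, -135.0], [391.0, -100.0]]
red top 1687 [ 436. -193.] [150. 132.] 76.0 | hi 128 [ 441. -173.] [108. 131.] 76.0 0.058 [[364.0, -210.0], [491.0, -241.0], [518.0, -136.0], [391.0, -105.0]]
yellow scene 1028 [ 643. -144.] [133. 112.] 87.7 | hi 125 [ 644. -125.] [ 92. 112.] 86.5 0.057 [[585.0, -168.0], [697.0, -174.0], [703.0, -82.0], [591.0, -76.0]]
yellow top 1257 [ 641. -147.] [134. 108.] 86.8 | hi 108 [ 642. -127.] [ 94. 108.] 87.5 0.056 [[586.0, -171.0], [694.0, -176.0], [698.0, -82.0], [590.0, -77.0]]
```

View pics/crop0.png

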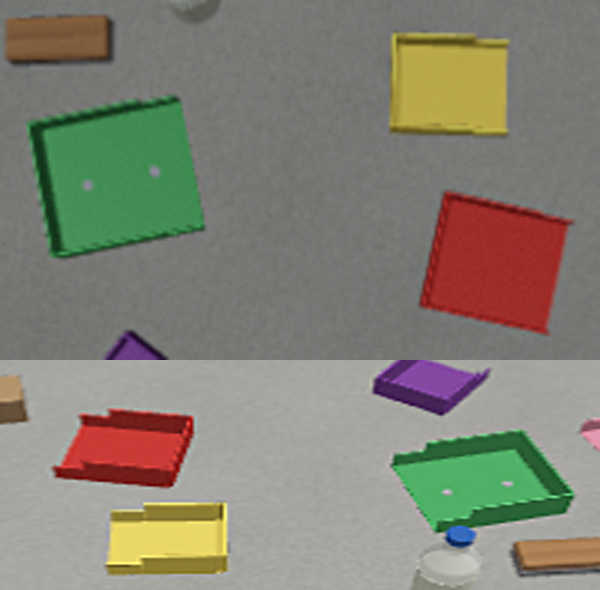

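Green meant: top (180,184), green with screw dots (the pink one at (103,207) is a look-alike). Yellow is at (290,153), and the purple (184,260) and white (414,221) ones are look-alikes. Red is at (305,212), while the red bowl at (405,115) is no tray. The crop confirms all three and shows every mouth pointing right (−y) with the closed backs at the left. I'll grip each tray by its back wall to slide it, then push it the last bit home.

```bash
cat > plan.py <<'E'
# plan.py x y z yaw : shift (mm, tool axes) and turn (deg) from the present TCP to a tool-down pose with the jaw axis at yaw (mod 180)
import sys, numpy as np
from scipy.spatial.transform import Rotation as Rn
from workcell import sensors
o=sensors.get_obs(); R=Rn.from_quat(o["ee_rot"]); M=R.as_matrix(); p=o["tool_pos"]
print("clock",round(float(o["clock"]),2),"tcp",p.round(4),"zyaw",np.degrees(np.arctan2(M[1,2],M[0,2])).round(1),"w",round(float(o["width"]),3),"F",np.round(o["wrist_force"],1))
print("tool axes x",M[:,0].round(2),"y",M[:,1].round(3),"z",M[:,2].round(3))
a=[float(v) for v in sys.argv[1:]]
for i in range(0,len(a),4):
    x,y,z,yaw=a[i:i+4]; best=None
    for k in (0,180):
        t=np.radians(yaw+k); Z=np.array([np.cos(t),np.sin(t),0]); X=np.array([0,0,-1.]); T=np.column_stack([X,np.cross(Z,X),Z])
        rv=np.degrees(Rn.from_matrix(M.T@T).as_rotvec())
        if best is None or np.linalg.norm(rv)<np.linalg.norm(best): best=rv
    print("->",a[i:i+4],"shift",(M.T@(np.array([x,y,z])-p)*1000).round(1),"turn",best.round(1))
E
python3 plan.py .4551 -.1207 .15 75.6 .4551 -.1207 .033 75.6
```

```text
clock 0.1 tcp [0.2178 0.5317 0.2525] zyaw 67.7 w 0.997 F [-0.6  1.  -0.8]
tool axes x [-0. -0. -1.] y [-0.925  0.379  0.   ] z [ 0.379  0.925 -0.002]
-> [0.4551, -0.1207, 0.15, 75.6] shift [ 103.2 -466.9 -513.6] turn [-7.9 -0.1 -0. ]
-> [0.4551, -0.1207, 0.033, 75.6] shift [ 220.2 -467.  -513.4] turn [-7.9 -0.1 -0. ]
```

```bash
python3 -m jog '7 -31 -34 0 0 0 60;14 -62 -69 0 0 0 60;21 -94 -103 0 0 0 60;28 -125 -137 0 0 0 60;34 -156 -171 0 0 0 60'
python3 -m jog '7 -31 -34 0 0 0 60;14 -62 -69 0 0 0 60;21 -94 -103 0 0 0 60;28 -125 -137 0 0 0 60;34 -156 -171 0 0 0 60'
python3 -m jog '7 -31 -34 -2 0 0 60;14 -62 -69 -4 0 0 60;21 -94 -103 -6 0 0 60;28 -125 -137 -8 0 0 60;34 -155 -171 -8 0 0 60'
python3 plan.py .4551 -.1207 .15 75.6 .4551 -.1207 .033 75.6
```

```text
clock: 0.72
tool_pos: [0.2976, 0.3132, 0.2188]
ee_rot: [-0.394, 0.587, 0.394, 0.587]
wrist_force: [0.6, 0.4, -0.4]
width: 0.597
clock: 1.35
tool_pos: [0.3771, 0.0959, 0.1849]
ee_rot: [-0.394, 0.587, 0.394, 0.587]
wrist_force: [0.7, 0.2, -0.3]
width: 0.602
clock: 1.98
tool_pos: [0.4558, -0.1211, 0.1507]
ee_rot: [-0.434, 0.558, 0.434, 0.558]
wrist_force: [0.5, -0.9, 0.4]
width: 0.6
clock 1.98 tcp [ 0.4558 -0.1211  0.1507] zyaw 75.7 w 0.6 F [ 0.5 -0.9  0.4]
tool axes x [-0.  0. -1.] y [-0.969  0.247  0.   ] z [0.247 0.969 0.   ]
-> [0.4551, -0.1207, 0.15, 75.6] shift [0.7 0.7 0.2] turn [ 0.1  0.  -0. ]
-> [0.4551, -0.1207, 0.033, 75.6] shift [117.7   0.7   0.2] turn [ 0.1  0.  -0. ]
```

```bash
python3 -m jog '35 0 0 0 0 0 60;70 0 0 0 0 0 60;100 1 0 0 0 0 60;117 1 0 0 0 0 60;117 1 0 0 0 0 60'
python3 -m jog '0 0 0 0 0 0 30;0 0 0 0 0 0 15;0 0 0 0 0 0 0;0 0 0 0 0 0 0;0 0 0 0 0 0 0'
python3 plan.py .478 .05 .034 80 .563 .142 .034 100.2
```

```text
clock: 2.6
tool_pos: [0.4532, -0.1187, 0.0328]
ee_rot: [-0.433, 0.559, 0.435, 0.558]
wrist_force: [0.1, 0.6, 0.9]
width: 0.6
clock: 3.22
tool_pos: [0.4555, -0.1197, 0.0352]
ee_rot: [-0.435, 0.558, 0.433, 0.559]
wrist_force: [-0.5, -0.2, 5.6]
width: 0.042
clock 3.23 tcp [ 0.4555 -0.1197  0.0352] zyaw 75.7 w 0.042 F [-0.5 -0.2  5.6]
tool axes x [ 0. -0. -1.] y [-0.969  0.247 -0.002] z [ 0.247  0.969 -0.   ]
-> [0.478, 0.05, 0.034, 80.0] shift [  1.1  20.  170. ] turn [-4.3 -0.   0.1]
-> [0.563, 0.142, 0.034, 100.2] shift [  1.2 -39.7 280.2] turn [-24.5  -0.    0.1]
```

```bash
python3 -m jog '0 1 8 0 0 0 0;0 3 24 0 0 0 0;0 5 42 0 0 0 0;0 8 64 0 0 0 0;0 10 86 0 0 0 0'
python3 -m jog '0 2 20 0 0 0 0;0 4 40 -1 0 0 0;0 6 60 -2 0 0 0;0 8 76 -3 0 0 0;0 10 85 -4 0 0 0'
python3 plan.py .563 .142 .034 100.2
python3 - <<'E'
from h import *
c=optics.camera("top"); cv2.imwrite("pics/t1.png",cv2.resize(c["pixels"][100:300,100:380,::-1],None,fx=2,fy=2))
E
```

```text
clock: 3.85
tool_pos: [0.4672, -0.0339, 0.0352]
ee_rot: [-0.435, 0.559, 0.433, 0.558]
wrist_force: [-1.0, -4.9, 6.2]
width: 0.036
clock: 4.47
tool_pos: [0.4784, 0.0513, 0.0352]
ee_rot: [-0.455, 0.543, 0.452, 0.543]
wrist_force: [-0.6, -5.9, 7.0]
width: 0.037
clock 4.47 tcp [0.4784 0.0513 0.0352] zyaw 79.8 w 0.037 F [-0.6 -5.9  7. ]
tool axes x [ 0. -0. -1.] y [-0.984  0.178 -0.002] z [ 0.178  0.984 -0.002]
-> [0.563, 0.142, 0.034, 100.2] shift [  1.1 -67.1 104.3] turn [-20.4  -0.1   0.1]
```

View pics/t1.png

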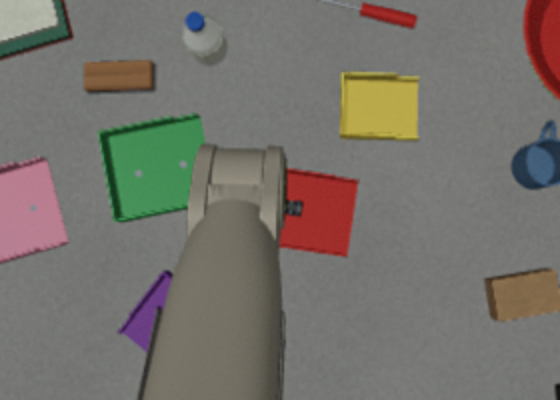

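```bash
python3 plan.py .567 .124 .035 100.2
python3 -m jog '0 -8 10 -3 0 0 0;0 -22 22 -7 0 0 0;0 -40 38 -12 0 0 0;0 -58 58 -17 0 0 0;0 -74 87 -20 0 0 0'
python3 plan.py .567 .124 .035 100.2 .543 .261 .037 100.2 .5404 .276 .037 100.2
python3 - <<'E'
from h import *
for n in("top","scene"):
    c=optics.camera(n); W=world(c); m=near(W,mask(c,"red"),(.58,.06),.13); P=W[m]
    r=cv2.minAreaRect((P[:,:2]*1000).astype(np.float32)); print(n,len(P),np.round(r[0]),np.round(r[1]),round(r[2],1),P[:,2].max(),cv2.boxPoints(r).round().tolist())
E
```

```text
clock 4.53 tcp [0.4784 0.0522 0.0352] zyaw 79.8 w 0.039 F [ 0.1 -3.2  7.5]
tool axes x [ 0. -0. -1.] y [-0.984  0.176 -0.002] z [ 0.176  0.984 -0.001]
-> [0.567, 0.124, 0.035, 100.2] shift [  0.3 -74.5  86.3] turn [-20.4  -0.1   0.1]
clock: 5.15
tool_pos: [0.5658, 0.123, 0.0352]
ee_rot: [0.541, -0.457, -0.54, -0.455]
wrist_force: [-3.9, -7.3, 10.9]
width: 0.042
clock 5.15 tcp [0.5658 0.123  0.0352] zyaw 99.7 w 0.042 F [-3.9 -7.3 10.9]
tool axes x [-0. -0. -1.] y [-0.986 -0.169  0.001] z [-0.169  0.986 -0.003]
-> [0.567, 0.124, 0.035, 100.2] shift [ 0.2 -1.3  0.8] turn [-0.5 -0.1 -0.1]
-> [0.543, 0.261, 0.037, 100.2] shift [ -2.1  -0.8 139.9] turn [-0.5 -0.1 -0.1]
-> [0.5404, 0.276, 0.037, 100.2] shift [ -2.2  -0.7 155.1] turn [-0.5 -0.1 -0.1]
top 1485 [576.  50.] [131. 150.] 9.3 0.06985913615095643 [[499.0, 113.0], [523.0, -35.0], [653.0, -14.0], [629.0, 134.0]]
scene 1190 [583.  56.] [138. 149.] 10.4 0.0759732914892336 [[502.0, 117.0], [529.0, -30.0], [664.0, -5.0], [637.0, 142.0]]
```

```bash
python3 -m jog '-1 0 6 -0.5 0 0 0;-3 0 20 -0.5 0 0 0;-3 0 36 -0.5 0 0 0;-3 0 54 -0.5 0 0 0;-3 0 70 -0.5 0 0 0'
python3 -m jog '0 0 14 0 0 0 0;0 0 30 0 0 0 0;0 0 48 0 0 0 0;0 0 66 0 0 0 0;1 0 83 0 0 0 0'
python3 plan.py .5404 .276 .037 100.2
python3 - <<'E'
from h import *
c=optics.camera("scene"); cv2.imwrite("pics/s2.png",cv2.resize(c["pixels"][130:270,230:410,::-1],None,fx=3.5,fy=3.5))
E
```

```text
clock: 5.88
tool_pos: [0.5534, 0.1937, 0.0373]
ee_rot: [-0.542, 0.454, 0.543, 0.453]
wrist_force: [0.3, -1.8, -1.0]
width: 0.036
clock: 6.5
tool_pos: [0.54, 0.275, 0.0372]
ee_rot: [0.543, -0.453, -0.542, -0.454]
wrist_force: [1.9, -6.6, 8.5]
width: 0.039
clock 6.5 tcp [0.54   0.275  0.0372] zyaw 100.2 w 0.039 F [ 1.9 -6.6  8.5]
tool axes x [ 0. -0. -1.] y [-0.984 -0.177 -0.002] z [-0.177  0.984 -0.002]
-> [0.5404, 0.276, 0.037, 100.2] shift [ 0.2 -0.6  0.9] turn [ 0.  -0.1  0.1]
```

View pics/s2.png

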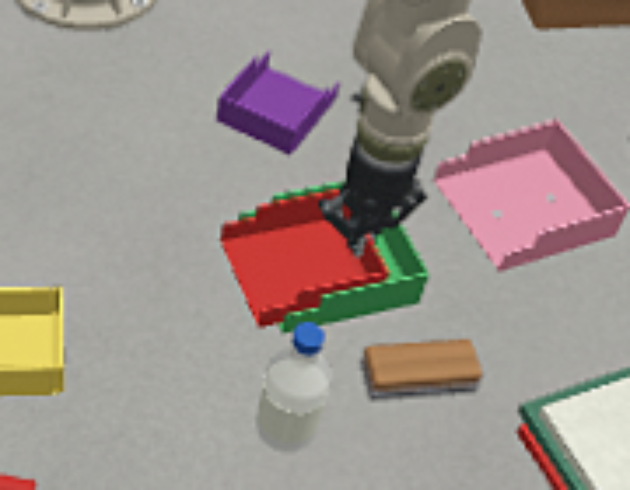

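```bash
python3 -m jog '0 0 0 0 0 0 18;0 0 0 0 0 0 18;-15 0 0 0 0 0 18;-40 0 0 0 0 0 18;-60 0 0 0 0 0 18'
python3 -m jog '0 0 -18 0 0 0 0;0 0 -36 0 0 0 0;20 0 -38 0 0 0 0;45 0 -38 0 0 0 0;67 0 -38 0 0 0 0'
python3 plan.py .5404 .276 .030 100.2
python3 -m jog '0 0 8 0 0 0 0;0 0 16 0 0 0 0;0 0 24 0 0 0 0;0 0 32 0 0 0 0;0 0 38 0 0 0 0'
python3 plan.py
```

```text
clock: 7.18
tool_pos: [0.5397, 0.2743, 0.0982]
ee_rot: [0.543, -0.453, -0.542, -0.454]
wrist_force: [0.8, 0.3, -0.0]
width: 0.179
clock: 7.8
tool_pos: [0.5453, 0.2349, 0.0274]
ee_rot: [-0.542, 0.455, 0.543, 0.453]
wrist_force: [-0.0, 0.3, 0.3]
width: -0.001
clock 7.8 tcp [0.5453 0.2349 0.0274] zyaw 100.1 w -0.001 F [-0.   0.3  0.3]
tool axes x [-0. -0. -1.] y [-0.984 -0.176  0.002] z [-0.176  0.984 -0.   ]
-> [0.5404, 0.276, 0.03, 100.2] shift [-2.6 -2.4 41.3] turn [-0.1 -0.  -0.1]
clock: 8.43
tool_pos: [0.5392, 0.275, 0.0295]
ee_rot: [0.543, -0.453, -0.543, -0.453]
wrist_force: [0.6, -2.1, 0.9]
width: 0.002
clock 8.43 tcp [0.5392 0.275  0.0295] zyaw 100.3 w 0.002 F [ 0.6 -2.1  0.9]
tool axes x [ 0. -0. -1.] y [-0.984 -0.178 -0.   ] z [-0.178  0.984 -0.   ]
```

```bash
python3 -m jog '0 0 5 0 0 0 0;0 0 9 0 0 0 0;0 0 13 0 0 0 0;0 0 16 0 0 0 0;0 0 18 0 0 0 0'
python3 -m jog '0 0 1 0 0 0 0;0 0 2 0 0 0 0;0 0 3 0 0 0 0;0 0 4 0 0 0 0;0 0 4 0 0 0 0'
cat > chk.py <<'E'
import sys; from h import *
def rects(names,cams=("top","scene")):
    for n in cams:
        c=optics.camera(n); W=world(c)
        for k,xy,r in names:
            m=near(W,mask(c,k),xy,r); P=W[m]; q=cv2.minAreaRect((P[:,:2]*1000).astype(np.float32))
            print(n,k,len(P),np.round(q[0]),np.round(q[1]),round(q[2],1),"zmax",np.percentile(P[:,2],99).round(3),cv2.boxPoints(q).round().tolist())
        cv2.imwrite(f"pics/{n}_last.png",c["pixels"][:,:,::-1])
E
python3 -c "
from chk import *
rects([('green',(.547,.235),.13),('red',(.547,.235),.13)])"
```

```text
clock: 9.05
tool_pos: [0.5385, 0.2875, 0.0316]
ee_rot: [0.545, -0.456, -0.538, -0.453]
wrist_force: [2.9, -26.5, 15.8]
width: -0.002
clock: 9.68
tool_pos: [0.5383, 0.2879, 0.0318]
ee_rot: [0.546, -0.458, -0.536, -0.453]
wrist_force: [2.6, -34.6, 18.1]
width: -0.004
top green 412 [546. 234.] [155. 168.] 10.4 zmax 0.057 [[455.0, 303.0], [485.0, 137.0], [638.0, 165.0], [607.0, 330.0]]
top red 1438 [545. 241.] [133. 149.] 10.2 zmax 0.056 [[466.0, 302.0], [493.0, 155.0], [624.0, 179.0], [597.0, 326.0]]
scene green 446 [548. 251.] [162. 197.] 9.9 zmax 0.058 [[452.0, 334.0], [485.0, 140.0], [645.0, 168.0], [611.0, 362.0]]
scene red 881 [547. 243.] [137. 151.] 10.4 zmax 0.058 [[466.0, 305.0], [494.0, 157.0], [628.0, 182.0], [601.0, 330.0]]
```

```bash
python3 -m jog '0 0 -6 0 0 0 0;0 0 -12 0 0 0 0;-30 0 -15 0 0 0 30;-70 0 -15 0 0 0 60;-115 0 -15 0 0 0 60'
python3 plan.py .645 -.080 .15 87.2; python3 -c "
from chk import *
rects([('red',(.547,.235),.13),('yellow',(.643,-.145),.13)],('top',))"
```

```text
clock: 10.4
tool_pos: [0.5373, 0.2817, 0.1448]
ee_rot: [-0.542, 0.454, 0.543, 0.453]
wrist_force: [0.5, -0.0, -0.3]
width: 0.599
clock 10.4 tcp [0.5373 0.2817 0.1448] zyaw 100.2 w 0.599 F [ 0.5 -0.  -0.3]
tool axes x [-0.  0. -1.] y [-0.984 -0.178  0.002] z [-0.178  0.984  0.001]
-> [0.645, -0.08, 0.15, 87.2] shift [  -5.6  -41.7 -375. ] turn [13.   0.1 -0.1]
top red 1540 [545. 241.] [132. 149.] 10.2 zmax 0.056 [[466.0, 303.0], [493.0, 156.0], [623.0, 179.0], [597.0, 326.0]]
top yellow 1259 [ 640. -147.] [135. 108.] 86.9 zmax 0.052 [[583.0, -212.0], [690.0, -217.0], [698.0, -83.0], [590.0, -77.0]]
```

```bash
python3 -m jog '-1 -5 -45 0 0 0 60;-2 -10 -90 0 0 0 60;-3 -15 -135 0 0 0 60;-4 -20 -180 0 0 0 60;-4 -21 -190 0 0 0 60'
python3 -m jog '0 -5 -45 3 0 0 60;0 -10 -90 7 0 0 60;0 -15 -135 10 0 0 60;-1 -20 -180 13 0 0 60;-1 -21 -185 13 0 0 60'
python3 plan.py .645 -.080 .033 87.2
```

```text
clock: 11.08
tool_pos: [0.5933, 0.0961, 0.1482]
ee_rot: [0.542, -0.454, -0.542, -0.455]
wrist_force: [-0.3, 0.4, 0.1]
width: 0.604
clock: 11.7
tool_pos: [0.6468, -0.0821, 0.1489]
ee_rot: [-0.487, 0.512, 0.487, 0.513]
wrist_force: [0.2, 0.3, 0.1]
width: 0.6
clock 11.7 tcp [ 0.6468 -0.0821  0.1489] zyaw 87.1 w 0.6 F [0.2 0.3 0.1]
tool axes x [ 0.  0. -1.] y [-0.999  0.051 -0.001] z [0.051 0.999 0.001]
-> [0.645, -0.08, 0.033, 87.2] shift [115.9   1.9   1.9] turn [-0.1  0.   0. ]
```

```bash
python3 -m jog '35 1 1 0 0 0 60;70 2 2 0 0 0 60;100 2 2 0 0 0 60;116 2 2 0 0 0 60;116 2 2 0 0 0 60'
python3 -m jog '0 0 0 0 0 0 30;0 0 0 0 0 0 15;0 0 0 0 0 0 0;0 0 0 0 0 0 0;0 0 0 0 0 0 0'
python3 plan.py .566 .13 .034 100.2
python3 -m jog '0 2 8 0 0 0 0;0 9 24 0 0 0 0;0 17 44 0 0 0 0;0 26 66 0 0 0 0;0 35 88 0 0 0 0'
python3 plan.py .566 .13 .034 100.2
```

```text
clock: 12.32
tool_pos: [0.6431, -0.0769, 0.0322]
ee_rot: [-0.487, 0.512, 0.489, 0.511]
wrist_force: [-0.7, 0.3, -0.3]
width: 0.601
clock: 12.95
tool_pos: [0.6449, -0.0785, 0.0347]
ee_rot: [-0.488, 0.511, 0.487, 0.513]
wrist_force: [-0.5, 0.9, 5.2]
width: 0.041
clock 12.95 tcp [ 0.6449 -0.0785  0.0347] zyaw 87.2 w 0.041 F [-0.5  0.9  5.2]
tool axes x [ 0. -0. -1.] y [-0.999  0.049 -0.002] z [ 0.049  0.999 -0.   ]
-> [0.566, 0.13, 0.034, 100.2] shift [  0.4  89.  204.4] turn [-13.   -0.    0.1]
clock: 13.58
tool_pos: [0.6145, 0.0113, 0.0347]
ee_rot: [-0.489, 0.512, 0.486, 0.513]
wrist_force: [1.5, -3.0, 6.5]
width: 0.037
clock 13.57 tcp [0.6145 0.0113 0.0347] zyaw 87.2 w 0.037 F [ 1.5 -3.   6.5]
tool axes x [ 0. -0. -1.] y [-0.999  0.049 -0.004] z [ 0.049  0.999 -0.002]
-> [0.566, 0.13, 0.034, 100.2] shift [  0.2  54.3 116.2] turn [-13.   -0.1   0.2]
```

```bash
python3 -m jog '0 10 22 -3 0 0 0;0 21 46 -6 0 0 0;0 33 70 -9 0 0 0;0 45 94 -12 0 0 0;0 54 115 -13 0 0 0'
python3 plan.py .540 .276 .037 100.2; python3 -c "
from chk import *
rects([('red',(.547,.235),.13),('yellow',(.577,.06),.11)])"
```

```text
clock: 14.2
tool_pos: [0.5658, 0.1292, 0.0346]
ee_rot: [0.544, -0.453, -0.541, -0.454]
wrist_force: [1.7, -4.5, 6.4]
width: 0.038
clock 14.2 tcp [0.5658 0.1292 0.0346] zyaw 100.3 w 0.038 F [ 1.7 -4.5  6.4]
tool axes x [ 0. -0. -1.] y [-0.984 -0.178 -0.003] z [-0.178  0.984 -0.002]
-> [0.54, 0.276, 0.037, 100.2] shift [ -2.7  -0.8 149.1] turn [ 0.1 -0.1  0.2]
top red 154 [551. 314.] [21. 95.] 88.5 zmax 0.059 [[503.0, 305.0], [598.0, 303.0], [599.0, 323.0], [504.0, 326.0]]
top yellow 1056 [577.  63.] [108. 134.] 10.2 zmax 0.053 [[512.0, 119.0], [536.0, -12.0], [642.0, 7.0], [618.0, 138.0]]
scene red 970 [548. 237.] [135. 168.] 10.1 zmax 0.06 [[467.0, 308.0], [497.0, 143.0], [629.0, 167.0], [600.0, 332.0]]
scene yellow 872 [578.  74.] [113. 144.] 10.1 zmax 0.054 [[510.0, 135.0], [535.0, -7.0], [646.0, 13.0], [621.0, 155.0]]
```

```bash
python3 -m jog '-2 0 5 0 0 0 0;-5 0 18 0 0 0 0;-5 0 34 0 0 0 0;-5 0 50 0 0 0 0;-5 0 66 0 0 0 0'
python3 -m jog '0 0 14 0 0 0 0;0 0 30 0 0 0 0;0 0 48 0 0 0 0;0 0 64 0 0 0 0;0 0 77 0 0 0 0'
python3 plan.py .540 .273 .037 100.2; python3 -c "
from chk import *
rects([('red',(.547,.235),.13),('yellow',(.547,.21),.11)])"
```

```text
clock: 14.92
tool_pos: [0.5536, 0.1944, 0.0387]
ee_rot: [0.543, -0.454, -0.542, -0.454]
wrist_force: [0.3, -2.2, 1.6]
width: 0.034
clock: 15.55
tool_pos: [0.5397, 0.2706, 0.0387]
ee_rot: [0.543, -0.453, -0.542, -0.453]
wrist_force: [0.7, -4.1, 5.2]
width: 0.039
clock 15.55 tcp [0.5397 0.2706 0.0387] zyaw 100.2 w 0.039 F [ 0.7 -4.1  5.2]
tool axes x [ 0. -0. -1.] y [-0.984 -0.178 -0.001] z [-0.178  0.984 -0.   ]
-> [0.54, 0.273, 0.037, 100.2] shift [ 1.7 -0.8  2.3] turn [ 0. -0.  0.]
top red 327 [545. 240.] [133. 149.] 10.4 zmax 0.058 [[466.0, 302.0], [493.0, 155.0], [623.0, 179.0], [597.0, 326.0]]
top yellow 1179 [557. 206.] [145. 136.] 10.9 zmax 0.056 [[473.0, 259.0], [498.0, 126.0], [640.0, 153.0], [615.0, 287.0]]
scene red 215 [547. 244.] [136. 149.] 10.0 zmax 0.06 [[467.0, 306.0], [493.0, 159.0], [627.0, 183.0], [601.0, 330.0]]
scene yellow 785 [548. 208.] [141. 136.] 10.2 zmax 0.058 [[466.0, 262.0], [491.0, 128.0], [630.0, 153.0], [605.0, 287.0]]
```

```bash
python3 -m jog '0 0 0 0 0 0 18;0 0 0 0 0 0 18;-15 0 0 0 0 0 18;-40 0 0 0 0 0 18;-60 0 0 0 0 0 18'
python3 -m jog '0 0 -18 0 0 0 0;0 0 -36 0 0 0 0;20 0 -38 0 0 0 0;45 0 -38 0 0 0 0;63 0 -38 0 0 0 0'
python3 -m jog '0 0 8 0 0 0 0;0 0 16 0 0 0 0;0 0 24 0 0 0 0;0 0 32 0 0 0 0;0 0 38 0 0 0 0'
python3 plan.py
```

```text
clock: 16.27
tool_pos: [0.54, 0.2695, 0.1001]
ee_rot: [0.543, -0.453, -0.542, -0.454]
wrist_force: [-0.0, 0.4, -0.4]
width: 0.182
clock: 16.9
tool_pos: [0.5453, 0.2301, 0.0331]
ee_rot: [-0.542, 0.455, 0.543, 0.453]
wrist_force: [0.3, -0.0, 0.5]
width: 0.001
clock: 17.52
tool_pos: [0.5398, 0.2703, 0.0359]
ee_rot: [0.543, -0.453, -0.542, -0.454]
wrist_force: [0.3, -1.9, 0.8]
width: -0.003
clock 17.52 tcp [0.5398 0.2703 0.0359] zyaw 100.3 w -0.003 F [ 0.3 -1.9  0.8]
tool axes x [ 0.  0. -1.] y [-0.984 -0.178 -0.001] z [-0.178  0.984 -0.   ]
```

```bash
python3 -m jog '2 0 4 0 0 0 0;4 0 8 0 0 0 0;4 0 11 0 0 0 0;4 0 14 0 0 0 0;4 0 16 0 0 0 0'
python3 -m jog '0 0 1 0 0 0 0;0 0 2 0 0 0 0;0 0 3 0 0 0 0;0 0 4 0 0 0 0;0 0 4 0 0 0 0'
python3 plan.py
```

```text
clock: 18.15
tool_pos: [0.5368, 0.2853, 0.0314]
ee_rot: [0.543, -0.454, -0.542, -0.454]
wrist_force: [0.2, -2.6, 3.2]
width: 0.004
clock: 18.77
tool_pos: [0.5366, 0.2869, 0.0317]
ee_rot: [0.543, -0.455, -0.541, -0.453]
wrist_force: [1.3, -11.4, 6.9]
width: -0.001
clock 18.77 tcp [0.5366 0.2869 0.0317] zyaw 100.1 w -0.001 F [  1.3 -11.4   6.9]
tool axes x [ 0. -0. -1.] y [-0.984 -0.176 -0.   ] z [-0.176  0.984 -0.004]
```

```bash
python3 -m jog '0 0 1 0 0 0 0;0 0 2 0 0 0 0;0 0 3 0 0 0 0;0 0 4 0 0 0 0;0 0 4 0 0 0 0'
python3 -m jog '0 0 -6 0 0 0 0;0 0 -12 0 0 0 0;-30 0 -20 0 0 0 0;-80 0 -50 0 0 0 0;-130 0 -100 0 0 0 0'
python3 -m jog '-10 0 -60 0 0 0 0;-20 0 -110 0 0 0 0;-30 0 -160 0 0 0 0;-40 0 -210 0 0 0 0;-40 0 -220 0 0 0 0'
python3 -c "
from chk import *
rects([('green',(.547,.235),.13),('red',(.547,.235),.13),('yellow',(.547,.235),.13)])
a=cv2.imread('pics/top_last.png')[120:230,120:240];b=cv2.imread('pics/scene_last.png')[150:260,270:390]
cv2.imwrite('pics/fin.png',cv2.resize(np.hstack([a,b]),None,fx=3.3,fy=3.3,interpolation=cv2.INTER_CUBIC))"
```

```text
clock: 19.4
tool_pos: [0.5366, 0.2878, 0.032]
ee_rot: [0.544, -0.457, -0.539, -0.452]
wrist_force: [2.2, -22.3, 10.8]
width: -0.001
clock: 20.02
tool_pos: [0.5516, 0.2011, 0.1564]
ee_rot: [-0.543, 0.452, 0.544, 0.453]
wrist_force: [1.2, -0.5, -0.4]
width: -0.002
clock: 20.65
tool_pos: [0.592, -0.0185, 0.1958]
ee_rot: [0.542, -0.454, -0.542, -0.455]
wrist_force: [0.7, 0.3, 0.7]
width: -0.0
top green 376 [546. 235.] [155. 167.] 10.4 zmax 0.057 [[455.0, 303.0], [485.0, 139.0], [637.0, 166.0], [607.0, 331.0]]
top red 322 [545. 241.] [133. 149.] 10.3 zmax 0.058 [[466.0, 302.0], [493.0, 155.0], [623.0, 179.0], [597.0, 326.0]]
top yellow 1381 [550. 242.] [143. 150.] 10.4 zmax 0.057 [[466.0, 303.0], [493.0, 155.0], [634.0, 181.0], [607.0, 329.0]]
scene green 453 [548. 253.] [161. 200.] 10.2 zmax 0.059 [[451.0, 337.0], [487.0, 140.0], [645.0, 168.0], [609.0, 365.0]]
scene red 196 [547. 244.] [136. 152.] 10.5 zmax 0.058 [[466.0, 306.0], [494.0, 157.0], [628.0, 181.0], [600.0, 330.0]]
scene yellow 859 [546. 245.] [136. 167.] 0.4 zmax 0.058 [[477.0, 328.0], [478.0, 160.0], [614.0, 161.0], [613.0, 329.0]]
```

View pics/fin.png

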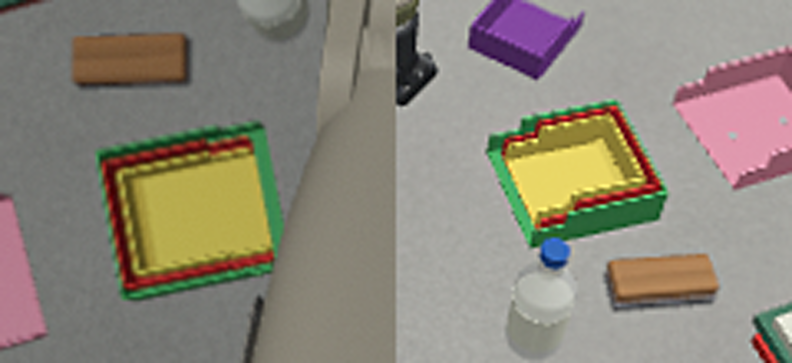

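Run:
```python
from h import *
d=np.array([-.177,.984]); n=np.array([-.984,-.177]); g=np.array([.546,.2345])
for cam in("top","scene"):
    c=optics.camera(cam); W=world(c)
    for k in("green","red","yellow"):
        m=near(W,mask(c,k),(.547,.235),.13)&(W[...,2]>.035)
        if k=="yellow":
            h=cv2.cvtColor(c["pixels"],cv2.COLOR_RGB2HSV); m&=(h[...,0]>=24)&(h[...,1]>120)
        P=W[m][:,:2]-g; s=P@d*1e3; l=P@n*1e3
        mid=np.abs(l)<35
        print(cam,k,"back band s (pct 2,50,98)",np.percentile(s[mid],[2,50,98]).round(1),"lat",np.percentile(l,[1,99]).round(1),"z",np.percentile(W[m][:,2],[50,99]).round(3))
    # bystanders unchanged?
    o=dict(np.load(f"pics/{cam}0.npz")); D=np.abs(c["pixels"].astype(int)-o["pixels"]).max(2)
    px=dict(bottle=(203,120),eraser=(160,138),mug=(372,180),chalk=(362,247)) if cam=="top" else dict(bottle=(314,242),eraser=(350,235),mug=(159,205),chalk=(174,168))
    print({b:int((D[v-15:v+15,u-15:u+15]>50).sum()) for b,(u,v) in px.items()})
```

```text
top green back band s (pct 2,50,98) [84.5 84.5 84.5] lat [-77.5  77.2] z [0.051 0.057]
top red back band s (pct 2,50,98) [75.6 76.9 79.4] lat [-65.6  66.1] z [0.051 0.058]
top yellow back band s (pct 2,50,98) [59.8 61.3 64. ] lat [-52.8  54.9] z [0.051 0.06 ]
{'bottle': 0, 'eraser': 0, 'mug': 0, 'chalk': 0}
scene green back band s (pct 2,50,98) [87.6 87.6 87.6] lat [-83.9  74.5] z [0.049 0.06 ]
scene red back band s (pct 2,50,98) [79.4 81.1 83.8] lat [-70.2  64. ] z [0.051 0.059]
scene yellow back band s (pct 2,50,98) [63.5 66.2 69.5] lat [-57.6  52.9] z [0.048 0.061]
{'bottle': 0, 'eraser': 0, 'mug': 0, 'chalk': 0}
```

The final check disagrees: the yellow back band sits about 15 mm behind the red one, where 4 mm is expected. I'll clear the arm and look closer.

```bash
python3 -m jog '0 0 -40 0 0 0 0;0 0 -80 0 0 0 0;0 0 -120 0 0 0 0;0 0 -160 0 0 0 0;0 0 -200 0 0 0 0'
python3 - <<'E'
from h import *
g=np.array([.546,.2345]); d=np.array([-.177,.984])
c=optics.camera("top"); W=world(c); h=cv2.cvtColor(c["pixels"],cv2.COLOR_RGB2HSV)
# profile along the tray axis at 3 laterals
for l in(-30,0,30):
    row=[]
    for s in range(48,92,3):
        p=g+d*s/1e3+np.array([-.984,-.177])*l/1e3
        X=c["R"]@np.array([p[0],p[1],.053])+c["t"]; x,y=X[:2]/X[2]; k=1+c["k1"]*(x*x+y*y); f=192/np.tan(np.radians(c["fovy"])/2)
        u,v=f*k*x+c["cx"],f*k*y+c["cy"]; iu,iv=round(u),round(v); row.append((s,int(h[iv,iu,0]),int(h[iv,iu,2]),int(W[iv,iu,2]*1e3)))
    print(l,row)
m=near(W,mask(c,"yellow"),(.547,.235),.13)&(h[...,0]>=24)&(W[...,2]<.02); P=W[m][:,:2]-g; s=P@d*1e3; print("yellow floor s",np.percentile(s,[1,99]).round(1), "z",np.median(W[m][:,2]))
m=near(W,mask(c,"red"),(.547,.235),.13); P=W[m][:,:2]-g; s=P@d*1e3; print("red s",np.percentile(s,[1,99]).round(1))
cv2.imwrite("pics/z.png",cv2.resize(c["pixels"][150:220,145:215,::-1],None,fx=8,fy=8,interpolation=cv2.INTER_NEAREST))
E
```

```text
clock: 21.48
tool_pos: [0.627, -0.2116, 0.195]
ee_rot: [-0.543, 0.452, 0.544, 0.453]
wrist_force: [0.1, 0.2, -0.2]
width: 0.001
-30 [(48, 25, 163, 10), (51, 25, 163, 10), (54, 25, 127, 22), (57, 25, 84, 39), (60, 26, 90, 53), (63, 29, 171, 54), (66, 27, 129, 12), (69, 10, 69, 29), (72, 10, 69, 29), (75, 179, 66, 40), (78, 179, 97, 50), (81, 12, 94, 50), (84, 67, 144, 51), (87, 68, 125, 1), (90, 30, 118, 0)]
0 [(48, 25, 163, 12), (51, 25, 141, 13), (54, 25, 99, 30), (57, 25, 85, 43), (60, 25, 85, 43), (63, 25, 149, 53), (66, 22, 133, 11), (69, 11, 80, 25), (72, 177, 61, 35), (75, 179, 76, 49), (78, 5, 138, 50), (81, 5, 138, 50), (84, 50, 133, 54), (87, 69, 124, -3), (90, 75, 119, 0)]
30 [(48, 25, 161, 8), (51, 25, 150, 15), (54, 25, 114, 27), (57, 26, 82, 37), (60, 25, 90, 48), (63, 25, 158, 55), (66, 18, 115, 22), (69, 18, 115, 22), (72, 3, 69, 30), (75, 179, 72, 48), (78, 0, 124, 53), (81, 10, 97, 55), (84, 68, 113, 0), (87, 68, 122, 3), (90, 68, 122, 3)]
yellow floor s [-66.6  76. ] z 0.006706150688001211
red s [-65.3  79.5]
```

View pics/z.png

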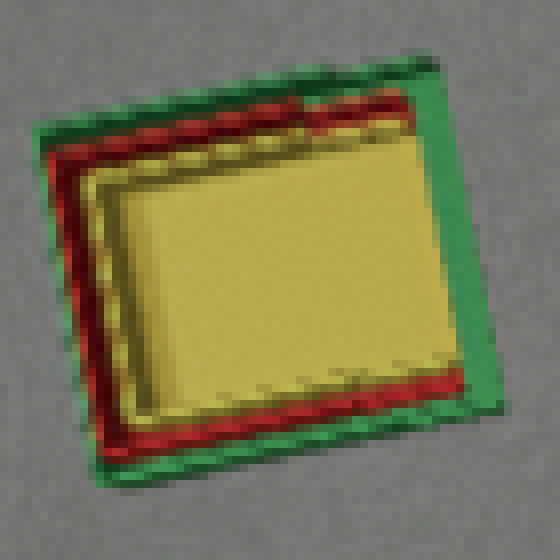

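Red is home. Yellow is still about 10 mm short: its rim is at s≈63 and should be near 75. With the jaw axis along the push, the shut gripper's knuckles bulge at rim height. I'll turn the tool 90° and push with the finger flanks.

```bash
python3 plan.py .541 .265 .19 10.2; python3 -c "
from workcell import sensors; print(sensors.get_obs()['joints'].round(2))"
```

```text
clock 21.52 tcp [ 0.6277 -0.2169  0.1946] zyaw 100.2 w 0.0 F [ 2.  -2.3  0.5]
tool axes x [ 0. -0. -1.] y [-0.984 -0.176 -0.   ] z [-0.176  0.984 -0.002]
-> [0.541, 0.265, 0.19, 10.2] shift [3.500e+00 4.000e-01 4.897e+02] turn [90.  -0.1  0.1]
[-0.45  0.51  0.19  1.26 -0.   -0.63]
```

```bash
python3 -m jog '0 0 50 10 0 0 0;0 0 100 20 0 0 0;0 0 150 30 0 0 0;0 0 200 40 0 0 0;0 0 250 50 0 0 0'
python3 plan.py .541 .265 .15 10.2
```

```text
clock: 22.15
tool_pos: [0.581, 0.0368, 0.1951]
ee_rot: [-0.299, 0.641, 0.299, 0.641]
wrist_force: [0.7, -0.4, 0.1]
width: -0.001
clock 22.15 tcp [0.581  0.0368 0.1951] zyaw 50.0 w -0.001 F [ 0.7 -0.4  0.1]
tool axes x [-0.  0. -1.] y [-0.766  0.642  0.001] z [0.642 0.766 0.   ]
-> [0.541, 0.265, 0.15, 10.2] shift [ 45.4 177.2 149.2] turn [39.8 -0.  -0.1]
```

```bash
python3 -m jog '9 35 30 10 0 0 0;18 70 60 20 0 0 0;27 105 90 30 0 0 0;36 140 120 40 0 0 0;45 177 149 40 0 0 0'
python3 plan.py .541 .265 .035 10.2
```

```text
clock: 22.78
tool_pos: [0.5397, 0.2642, 0.1499]
ee_rot: [-0.063, 0.705, 0.064, 0.704]
wrist_force: [0.3, -0.2, -0.1]
width: -0.002
clock 22.77 tcp [0.5397 0.2642 0.1499] zyaw 10.3 w -0.002 F [ 0.3 -0.2 -0.1]
tool axes x [-0.  0. -1.] y [-0.179  0.984  0.001] z [ 0.984  0.179 -0.001]
-> [0.541, 0.265, 0.035, 10.2] shift [114.9   0.5   1.5] turn [ 0.1 -0.  -0. ]
```

```bash
python3 -m jog '40 0 0 0 0 0 0;75 0 0 0 0 0 0;100 0 0 0 0 0 0;114 0 1 0 0 0 0;114 0 1 0 0 0 0'
python3 -m jog '0 4 0 0 0 0 0;0 9 0 0 0 0 0;0 14 0 0 0 0 0;0 18 0 0 0 0 0;0 21 0 0 0 0 0'
python3 -m jog '0 2 0 0 0 0 0;0 4 0 0 0 0 0;0 6 0 0 0 0 0;0 8 0 0 0 0 0;0 9 0 0 0 0 0'
python3 plan.py .541 .265 .035 10.2;python3 -c "
from chk import *
rects([('red',(.547,.235),.13),('yellow',(.547,.21),.11)],('top',))"
```

```text
clock: 23.4
tool_pos: [0.5412, 0.2618, 0.0356]
ee_rot: [-0.064, 0.705, 0.063, 0.704]
wrist_force: [-0.6, -0.2, 0.7]
width: 0.003
clock: 24.02
tool_pos: [0.5387, 0.2821, 0.0367]
ee_rot: [-0.063, 0.704, 0.063, 0.704]
wrist_force: [-0.4, 0.9, -0.3]
width: -0.0
clock: 24.65
tool_pos: [0.5372, 0.2907, 0.0364]
ee_rot: [-0.063, 0.704, 0.063, 0.704]
wrist_force: [0.8, -0.6, -0.4]
width: -0.004
clock 24.65 tcp [0.5372 0.2907 0.0364] zyaw 10.2 w -0.004 F [ 0.8 -0.6 -0.4]
tool axes x [-0. -0. -1.] y [-0.177  0.984 -0.   ] z [ 0.984  0.177 -0.   ]
-> [0.541, 0.265, 0.035, 10.2] shift [  1.4 -25.9  -0.8] turn [ 0. -0.  0.]
top red 236 [545. 240.] [133. 148.] 10.0 zmax 0.058 [[467.0, 301.0], [492.0, 156.0], [623.0, 179.0], [597.0, 324.0]]
top yellow 1109 [554. 230.] [140. 127.] 5.9 zmax 0.057 [[478.0, 286.0], [491.0, 160.0], [630.0, 174.0], [617.0, 300.0]]
```

```bash
python3 -m jog '0 1 0 0 0 0 0;0 2 0 0 0 0 0;0 3 0 0 0 0 0;0 4 0 0 0 0 0;0 5 0 0 0 0 0'
python3 -m jog '0 1 0 0 0 0 0;0 2 0 0 0 0 0;0 3 0 0 0 0 0;0 4 0 0 0 0 0;0 4 0 0 0 0 0'
```

```text
clock: 25.32
tool_pos: [0.5363, 0.2956, 0.0366]
ee_rot: [-0.063, 0.704, 0.063, 0.704]
wrist_force: [0.7, -0.5, -0.9]
width: 0.001
clock: 25.95
tool_pos: [0.536, 0.2967, 0.0365]
ee_rot: [-0.064, 0.704, 0.06, 0.704]
wrist_force: [1.1, -11.4, 2.4]
width: -0.004
```

```bash
python3 -m jog '0 1 0 0 0 0 0;0 2 0 0 0 0 0;0 3 0 0 0 0 0;0 3 0 0 0 0 0;0 3 0 0 0 0 0'
python3 -m jog '-1 -8 0 0 0 0 0;-4 -12 0 0 0 0 0;-30 -14 0 0 0 0 0;-70 -14 0 0 0 0 0;-120 -14 0 0 0 0 0'
python3 -m jog '0 -50 0 0 0 0 0;0 -100 0 0 0 0 0;0 -150 0 0 0 0 0;0 -200 0 0 0 0 0;0 -250 0 0 0 0 0'
python3 -m jog '0 -50 0 0 0 0 0;0 -100 0 0 0 0 0;0 -150 0 0 0 0 0;0 -200 0 0 0 0 0;0 -210 0 0 0 0 0'
python3 - <<'E'
from h import *
g=np.array([.546,.2345]); d=np.array([-.177,.984]); n=np.array([-.984,-.177])
for cam in("top","scene"):
    c=optics.camera(cam); W=world(c); h=cv2.cvtColor(c["pixels"],cv2.COLOR_RGB2HSV)
    for k in("green","red","yellow"):
        m=near(W,mask(c,k),(.547,.235),.13)&(W[...,2]>.045)
        if k=="yellow": m&=h[...,0]>=24
        P=W[m][:,:2]-g; s=P@d*1e3; l=P@n*1e3; b=np.abs(l)<40
        print(cam,k,"s",np.percentile(s[b],[2,50,98]).round(1),"lat",np.percentile(l,[1,99]).round(1))
    if cam=="top": cv2.imwrite("pics/z2.png",cv2.resize(c["pixels"][150:220,145:215,::-1],None,fx=8,fy=8,interpolation=cv2.INTER_NEAREST))
    o=dict(np.load(f"pics/{cam}0.npz")); D=np.abs(c["pixels"].astype(int)-o["pixels"]).max(2)
    px=dict(bottle=(203,120),eraser=(160,138),mug=(372,180),chalk=(362,247)) if cam=="top" else dict(bottle=(314,242),eraser=(350,235),mug=(159,205),chalk=(174,168))
    print({b:int((D[v-15:v+15,u-15:u+15]>50).sum()) for b,(u,v) in px.items()})
E
```

```text
clock: 26.58
tool_pos: [0.536, 0.2969, 0.0365]
ee_rot: [-0.065, 0.704, 0.058, 0.705]
wrist_force: [3.1, -21.6, 4.0]
width: -0.002
clock: 27.2
tool_pos: [0.5367, 0.289, 0.157]
ee_rot: [-0.063, 0.705, 0.063, 0.704]
wrist_force: [0.7, 0.4, -0.5]
width: 0.002
clock: 27.82
tool_pos: [0.5823, 0.0418, 0.157]
ee_rot: [-0.063, 0.704, 0.064, 0.705]
wrist_force: [0.0, 0.4, 0.9]
width: -0.002
clock: 28.45
tool_pos: [0.6199, -0.1668, 0.1565]
ee_rot: [-0.062, 0.704, 0.062, 0.705]
wrist_force: [0.4, 1.3, 1.4]
width: 0.0Traceback (most recent call last):
  File "<stdin>", line 9, in <module>
    return _quantile_unchecked(
        a, q, axis, out, overwrite_input, method, keepdims, weights)
    return _ureduce(a,
                    func=_quantile_ureduce_func,
    ...<5 lines>...
                    overwrite_input=overwrite_input,
                    method=method)
    r = func(a, **kwargs)
    result = _quantile(arr,
                       quantiles=q,
    ...<2 lines>...
                       out=out,
                       weights=wgt)
    slices_having_nans = np.isnan(arr[-1, ...])
                                  ~~~^^^^^^^^^
IndexError: index -1 is out of bounds for axis 0 with size 0
```

Run:
```python
from h import *
g=np.array([.546,.2345]); d=np.array([-.177,.984]); n=np.array([-.984,-.177])
for cam in("top","scene"):
    c=optics.camera(cam); W=world(c); h=cv2.cvtColor(c["pixels"],cv2.COLOR_RGB2HSV)
    for k in("green","red","yellow"):
        m=near(W,mask(c,k),(.547,.235),.13)&(W[...,2]>.045)
        if k=="yellow": m&=h[...,0]>=24
        P=W[m][:,:2]-g; s=P@d*1e3; l=P@n*1e3; b=s[np.abs(l)<40]
        print(cam,k,len(b),"s",np.percentile(b,[2,50,98]).round(1) if len(b) else "","lat",np.percentile(l,[1,99]).round(1) if len(l) else "")
    m=near(W,mask(c,"yellow"),(.547,.235),.13)&(h[...,0]>=24)&(W[...,2]<.02); print("yellow floor s min",np.percentile((W[m][:,:2]-g)@d*1e3,2).round(1))
    if cam=="top": cv2.imwrite("pics/z2.png",cv2.resize(c["pixels"][150:220,145:215,::-1],None,fx=8,fy=8,interpolation=cv2.INTER_NEAREST))
    o=dict(np.load(f"pics/{cam}0.npz")); D=np.abs(c["pixels"].astype(int)-o["pixels"]).max(2)
    px=dict(bottle=(203,120),eraser=(160,138),mug=(372,180),chalk=(362,247)) if cam=="top" else dict(bottle=(314,242),eraser=(350,235),mug=(159,205),chalk=(174,168))
    print({b:int((D[v-15:v+15,u-15:u+15]>50).sum()) for b,(u,v) in px.items()})
```

```text
top green 0 s  lat [-76.7  77.2]
top red 0 s  lat [-65.8  66. ]
top yellow 46 s [71.2 73.3 82.2] lat [-52.7  55.2]
yellow floor s min -54.5
{'bottle': 0, 'eraser': 0, 'mug': 0, 'chalk': 0}
scene green 0 s  lat [-83.4  74.6]
scene red 0 s  lat [-70.3  65.8]
scene yellow 17 s [75.4 77.4 79.8] lat [-67.   52.7]
yellow floor s min -52.5
{'bottle': 0, 'eraser': 0, 'mug': 0, 'chalk': 0}
```

View pics/z2.png

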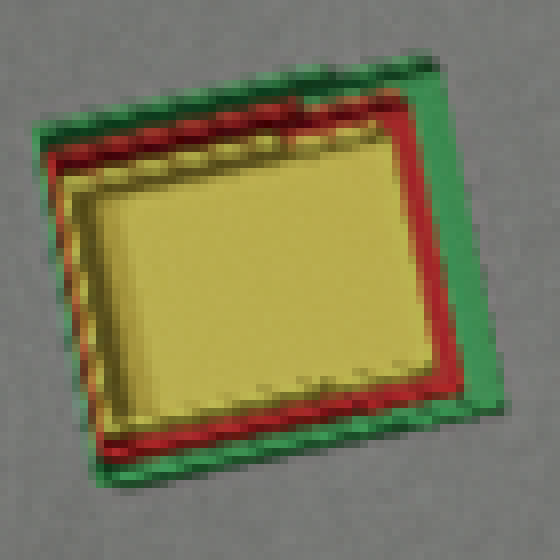

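Yellow is now against red's back wall, with the red floor showing at the mouth. Handing in.

```bash
python3 -c "
from workcell import arm; print(arm.finish_job())"
```

```text
the job is handed in; nothing more can be done
None
```

I slid the red tray home into the green one, then the yellow tray home into the red one. Each went in by a grip on its back wall, then a push from inside. I handed the job in at about 28.6 s, with the arm well clear and touching nothing.

**Final checks that passed:**
- **Red in green:** red's centre measured about 6–7 mm backwards of green's origin (home is 6 mm), level and less than 1 mm off centre sideways. This was last measured before the final yellow push; the last picture shows red unchanged.
- **Yellow in red:** yellow's back rim is at 73–74 mm along green's axis, against 75 mm expected. The red floor shows at the mouth, as it should when yellow is home. The push stopped hard at about 22 N.
- **Bystanders:** the bottle, eraser, mug and chalk box show no pixel change in either camera.

**Checks that failed or disagreed:**
- **Yellow's first push:** it read as home by force (22 N), but the picture showed it about 10 mm short. I put this down to the knuckles bulging at rim height, turned the tool 90° and pushed again.
- **Last rim measurement:** the colour mask found no pixels for the red and green back rims, because they blend together at that resolution. I judged those rims from the picture.
- **Cameras:** the two views differ by about 3–4 mm throughout.

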